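# Flip the blue-dyed brass plate off the ramp edge

### The arm

A 7-joint arm with a two-finger parallel gripper is mounted at the origin on a cart in front of the work surface, level with it; the furniture and walls round the work are solid. World frame = base frame: x ahead of the robot, y to its left, z up, the work surface at z = 0. Lengths are in m, angles in rad, forces in N, time in s.
With the tool pointing down it reaches from about 0.4 to 0.85 m from the base axis. Payload 10.4 kg.
Tool frame: the origin (TCP) lies midway between the tips of the shut fingers; the grasp point (between the pads) lies 19 mm behind it; z points along the fingers, y is the line along which they close (so a half turn about z gives the same grasp; the last joint's range is limited). The gripper opens to 87 mm and grips with 3 to 60 N. Pads are 19 mm wide; open, the fingers measure 117 mm over their backs; the gripper's body (75 mm by 190 mm) begins 51 mm behind the grasp point.
Start: joints at [1.099, 0.332, -0.065, 1.46, 0.022, 1.35, -0.088], TCP at [0.271, -0.563, 0.223] pointing down, gripper open.
Joint ranges: [-2.6, 2.6], [-0.5, 2.12], [-1.47, 1.34], [0.16, 2.42], [-1.27, 4.41], [0.06, 2.06], [-2.6, 2.6]. Speed limits (rad/s): [2.22, 2.22, 2.79, 2.79, 3.14, 3.14, 3.14].

### API

Orientations are given as a unit quaternion [x, y, z, w].
In Python, from bench import r gives the robot as it stands.
- The arm moves only by the tool arm_command, never from a script. Its arguments are lists of equal length, an entry for each row: "xyz": the shift along the world's x, y, z in m, a list of three; "rot": the turn, a rotation vector about the world's x, y, z in rad, a list of three. In form: {"xyz": [[tx, ty, tz], ...], "rot": [[ax, ay, az], ...]}. A call has 1 to 20 rows; each row is the pose to reach, as a shift and turn from the pose commanded when the call began; what a row does not reach only later rows make up. A row lasts 1/12 s, in which the tool goes at most 41.7 mm and 7.16 degrees, less where a joint would pass 70% of its speed; a pose out of reach is approached as far as the arm can. A call with a gripper value outside its range is refused whole. "grip" is the opening, from 0 (shut) to 1 (fully open), set as the call begins (left out, the last holds). The fingers move at their own pace and stop on an object; "squeeze" is the grip in N (left out, the last holds). Time passes only in rows, so rows that repeat a pose let the fingers close. It gives the time, the measured TCP pose, the force, the opening and the grip force at its end, in the units of the state.
- r.read_state(): the state, without advancing time (a new reading comes with each control period).
- r.camera(name): name is "side" or "top"; returns the picture (400x640x3 uint8, red, green, blue); there is no depth.
- r.camera_model(name): a dict with "fx", "fy", "cx", "cy" (pixels), "k1" (the pictures are not rectified: a ray, as slopes to the right and down, at radius r is drawn at 1 + k1 r^2 times it, then the intrinsics apply), "T" (4x4, takes a point from camera to world coordinates). Camera axes: x right, y up, looking along -z (the intrinsics and any distortion apply to the point x, -y, -z); pixel columns grow to the right and rows downward; lengths in m; the calibration is good to about 2 mm. A picture is of the moment at which its call begins. camera_model takes no time and is no camera call.
- r.close_job(): hands the job in; it is judged then, once.
Trained networks look in the newest picture that a camera, given by its name, has taken for a name from the list of things; names that differ only in an ending like _2 or _b are one class to them, and where a whole thing is asked for, a point or a joint stands for the part that bears it (a point fixed in the world has none). Each returns a list of dicts, best first, with "conf" (0 to 1); they miss things now and then, are a little off and sometimes report something else, mostly with a low value. They report only what shows in the picture. A call takes as long as a camera call.
- r.look_for(label, camera): "at" ([x, y, z] in m, in the coordinates of the camera as it stood for that picture, good to about 4 mm: the middle of the surface that is visible of it).
- r.spot_point(label, camera): "at" ([x, y, z] in m, in the coordinates of the camera as it stood for that picture, good to about 4 mm: a listed point, or the origin of a listed thing).
The state is a dict: "time": time; "joint_positions": joint angles; "joint_vel": joint speeds; "joint_torque": joint torques, N m; "ee_pos": TCP position; "eef_rot": TCP orientation; "ft_force": force on the tool from outside, world axes, zero at the start; "torque": the same for the moment, N m; "width": finger opening in m; "grip_force": force on a finger pad.
Only numpy, scipy, OpenCV 4.12 (cv2) and the standard library are available. Lean on these libraries where they do the work, as an engineer would, in place of code of your own. Each camera call takes 0.05 s, during which the arm holds its last target. There are 200 camera calls.

### The job

Turn the blue-dyed brass plate over with the flip ramp: hold it level just above the ramp's steel edge, lying across the edge with about three quarters of its length out over the tray, and let go, so that it tumbles over the edge by itself and lands in the tray with its bare brass face up. Leave the red-dyed plate where it lies.

Things in the scene. Friction and masses are not known exactly. Their poses are not given: they have to be found in the camera images.
- blue_plate: brass plate 44 x 60 x 8 mm (x, y, z), about 0.15 kg, one face dyed blue, the other bare brass, two small screw holes; it starts flat on the desk, blue up. Origin: centre of the bare face (at the start its underside, on the desk); x along the 44 mm side, y along the 60 mm side, z out of the blue face. Grip it with the fingertips across its 44 mm width.
- red_plate: the same plate, 44 x 60 x 8 mm, dyed red on top; not to be moved. Origin and axes as on the blue plate.
- flip_ramp: fixed wooden wedge with a catch tray. Origin: on the desk, straight below the middle of the top edge. The edge runs along x, 112 mm long. On the -y side the wedge slopes down 45 degrees to the desk; at y = 0 it drops sheer into the tray on the +y side: inside 100 mm wide (x), y = 0 to 120 mm, floor 4 mm and walls 35 mm above the desk.
- ramp_edge (a point): middle of the ramp's rounded steel top edge, 100 mm above the desk; axes as flip_ramp. A plate let go level 5 to 30 mm above the edge, its 60 mm side along y, its middle 8 to 24 mm past the edge on the tray side (best 16 mm), turns over and lands upside down in the tray. Wholly past the edge it does not turn; with its middle on the other side it slides down the slope.

How it is judged:
On the way:
1. the blue plate, let go, tumbles off the ramp's edge above the tray (angle between blue_plate's own z axis and vertical between 0.8 and 2.4 rad and contact force between the fingers and blue_plate below 0.1 N and x of blue_plate in the frame of flip_ramp between -0.06 and 0.06 m and y of blue_plate in the frame of flip_ramp between -0.02 and 0.12 m and z of blue_plate in the frame of flip_ramp above 0.02 m), for 0.02 s.
At the end, for the whole second after the job is handed in: The blue-dyed plate lies still on the tray floor of the flip ramp, bare brass face up, level within 10 degrees, and the red-dyed plate is within 20 mm of where it lay (angle between blue_plate's own z axis and vertical above 2.96 rad and x of blue_plate in the frame of flip_ramp between -0.05 and 0.05 m and y of blue_plate in the frame of flip_ramp between 0 and 0.12 m and z of blue_plate in the frame of flip_ramp below 0.03 m and linear speed of blue_plate below 0.02 m/s and distance of red_plate from where it was at the start of the episode below 0.02 m); the robot touches nothing.
It fails at once if the red-dyed plate is moved more than 20 mm (distance of red_plate from where it was at the start of the episode above 0.02 m).
It also fails if it takes over 32 s, if anything falls off the work surface, if the arm or the gripper's body presses on something with over 40 N, if the wrist force passes 120 N, or if a joint passes its speed limit or range.

## Working session

There is one attempt and no reset: what is moved stays moved. The work goes in short steps, Python scripts to look and compute and a tool call to move; the robot and the scene stay as the last step left them, time stands still between calls to the robot, and variables do not carry over. Pictures are saved under pics/ and viewed, at most 10 in all, crops included, and the job is handed in when it is done.

Besides the shell and the picture viewer there is one more tool, called as name(argument=value, ...) on one line, values as JSON. arm_command: Moves the arm, as the interface text tells. Its arguments: {"type":"object","properties":{"xyz":{"type":"array"},"rot":{"type":"array"},"grip":{"type":"number"},"squeeze":{"type":"number"}},"required":["xyz","rot"]}

```bash
mkdir -p pics; cat > h.py <<'E'
import numpy as np, cv2
from bench import r
def w(cam,p):
    T=np.array(r.camera_model(cam)["T"]); return (T@np.r_[p,1])[:3]
def ray(cam,uv):
    m=r.camera_model(cam);T=np.array(m["T"])
    K=np.array([[m["fx"],0,m["cx"]],[0,m["fy"],m["cy"]],[0,0,1]])
    d=cv2.undistortPoints(np.array([[uv]],float),K,np.array([m["k1"],0,0,0.]))[0,0]
    return T[:3,3],T[:3,:3]@np.array([d[0],-d[1],-1])
def onz(cam,uv,z):
    o,d=ray(cam,uv); return o+d*(z-o[2])/d[2]
def save(cam,name):
    im=r.camera(cam); cv2.imwrite(f"pics/{name}.png",im[:,:,::-1]); return im
E
python3 - <<'E'
from h import *
np.set_printoptions(precision=4,suppress=True)
for c in("top","side"):
    save(c,c+"0"); print(c,np.array(r.camera_model(c)["T"]))
    for l in("blue_plate","red_plate","flip_ramp","ramp_edge"):
        for f in(r.look_for,r.spot_point):
            try: print(l,f.__name__,[(round(d["conf"],2),w(c,d["at"])) for d in f(l,c)[:3]])
            except Exception as e: print(l,e)
s=r.read_state();print(s["time"],s["ee_pos"],s["eef_rot"],s["width"])
E
```

```text
top [[ 0.0075  0.9828 -0.1848  0.3572]
 [-0.9997  0.0117  0.0217  0.3208]
 [ 0.0235  0.1845  0.9825  0.9336]
 [ 0.      0.      0.      1.    ]]
blue_plate call [(0.69, array([0.4406, 0.2292, 0.0112]))]
blue_plate call [(0.8, array([0.4382, 0.2296, 0.0029]))]
red_plate call [(0.89, array([0.4244, 0.3533, 0.0086]))]
red_plate call [(0.81, array([0.4245, 0.3581, 0.0012]))]
flip_ramp call [(0.72, array([0.6103, 0.3096, 0.0152]))]
flip_ramp call [(0.9, array([ 0.6106,  0.305 , -0.0004]))]
ramp_edge call [(0.79, array([0.6085, 0.3132, 0.0205]))]
ramp_edge call [(0.85, array([0.6118, 0.3055, 0.1039])), (0.52, array([0.6105, 0.3049, 0.0005]))]
side [[-0.9528  0.1264 -0.2761  0.2865]
 [-0.3037 -0.4079  0.861   1.0225]
 [-0.0038  0.9042  0.427   0.4578]
 [ 0.      0.      0.      1.    ]]
blue_plate call [(0.92, array([0.4284, 0.2389, 0.0079]))]
blue_plate call [(0.68, array([0.4315, 0.2286, 0.0015]))]
red_plate call [(0.9, array([0.4189, 0.3615, 0.0097]))]
red_plate call [(0.96, array([0.4242, 0.3538, 0.0023]))]
flip_ramp call [(0.57, array([0.6028, 0.3181, 0.0286]))]
flip_ramp call [(0.77, array([ 0.6076,  0.3098, -0.0005]))]
ramp_edge call [(0.61, array([0.6042, 0.3153, 0.0271])), (0.17, array([0.4244, 0.3611, 0.0087]))]
ramp_edge call [(0.75, array([0.6078, 0.3056, 0.1005]))]
0.9 [ 0.2712 -0.5631  0.2226] [0.9749 0.2225 0.     0.0001] 0.08737512503473324
```

View pics/top0.png

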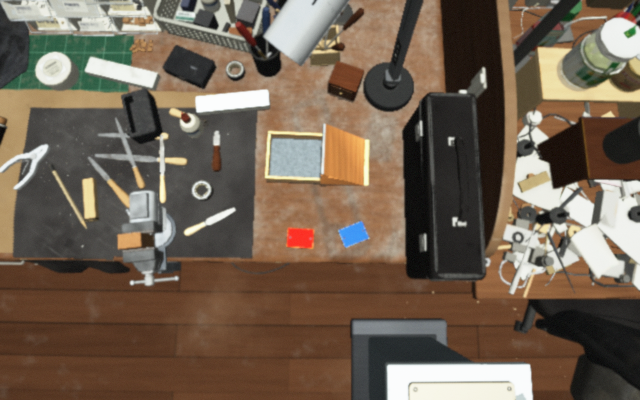

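View pics/side0.png

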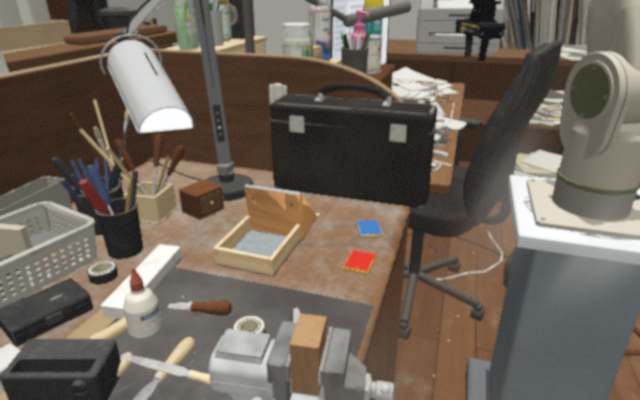

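The top picture shows the blue plate at (354,234), red at (300,238), the ramp edge near column 322 (rows 126–184) with the tray to its left (+y world). A tall black toolbox (columns 405–485) stands between the arm and the plate. The side picture agrees. Next I measure the yaws.

```bash
python3 - <<'E'
from h import *
np.set_printoptions(precision=4,suppress=True)
for c in("top","side"):
    im=cv2.imread(f"pics/{c}0.png");hsv=cv2.cvtColor(im,cv2.COLOR_BGR2HSV)
    for n,(a,b),(u,v) in(("blue",(100,120),((354,234) if c=="top" else (369,228))),("red",(0,6),((300,238) if c=="top" else (360,261)))):
        m=((hsv[:,:,0]>=a)&(hsv[:,:,0]<=b)&(hsv[:,:,1]>150)&(hsv[:,:,2]>100)).astype(np.uint8)
        k,L=cv2.connectedComponents(m);ys,xs=np.nonzero(L==L[v,u])
        P=np.array([onz(c,(x,y),0.008)[:2] for x,y in zip(xs,ys)],np.float32)
        rc=cv2.minAreaRect(P*1000); 
        C=np.cov(P.T);e,V=np.linalg.eigh(C)
        print(c,n,len(xs),P.mean(0),rc,"long axis deg",np.degrees(np.arctan2(V[1,1],V[0,1])),np.sqrt(12*e))
crop=cv2.imread("pics/top0.png")[100:260,250:420]; cv2.imwrite("pics/cropt.png",cv2.resize(crop,None,fx=3.75,fy=3.75,interpolation=cv2.INTER_CUBIC))
crop=cv2.imread("pics/side0.png")[90:290,200:450]; cv2.imwrite("pics/crops.png",cv2.resize(crop,None,fx=3,fy=3,interpolation=cv2.INTER_CUBIC))
E
```

```text
top blue 399 [0.436  0.2324] ((435.67120361328125, 232.58670043945312), (38.7961540222168, 54.65287780761719), 22.241069793701172) long axis deg 110.33986077053017 [0.039  0.0542]
top red 475 [0.4266 0.3539] ((426.4476013183594, 353.6322937011719), (42.978843688964844, 58.985137939453125), 0.5160951614379883) long axis deg 86.54687551402246 [0.042  0.0579]
side blue 172 [0.4349 0.2313] ((434.80889892578125, 232.08053588867188), (34.98838806152344, 40.97819519042969), 18.027366638183594) long axis deg 115.50656400487836 [0.0351 0.0418]
side red 398 [0.4257 0.3524] ((425.770751953125, 351.718505859375), (56.55143737792969, 40.89307403564453), 86.29938507080078) long axis deg 85.8215734865051 [0.0405 0.0554]
```

View pics/cropt.png

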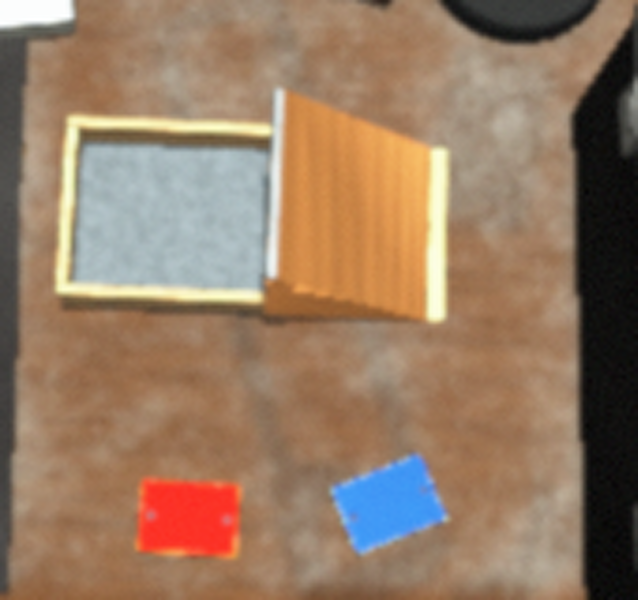

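View pics/crops.png

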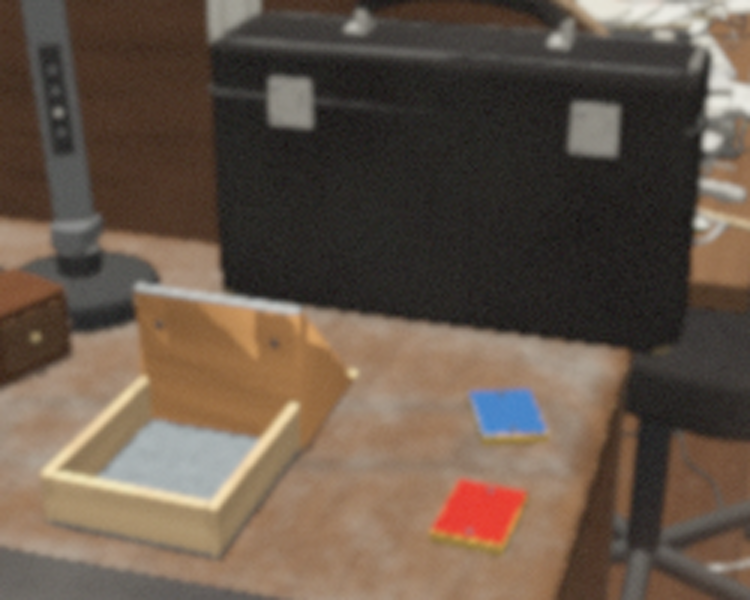

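```bash
python3 - <<'E'
from h import *
np.set_printoptions(precision=4,suppress=True)
t=lambda p:(p[0]/3.75+250-.37,p[1]/3.75+100-.37)
s=lambda p:(p[0]/3+200-.33,p[1]/3+90-.33)
B=np.array([onz("top",t(p),.008) for p in((331,490),(417,455),(447,520),(361,553))]);print("blue",B.mean(0))
for a,b in((0,1),(3,2),(0,3),(1,2)):
    d=(B[b]-B[a])[:2];print(np.linalg.norm(d),np.degrees(np.arctan2(d[1],d[0])))
Es=[onz("top",t(p),.1) for p in((280,92),(272,277))];print("edge top",Es,(Es[0]+Es[1])/2,np.linalg.norm(Es[0]-Es[1]))
Es=[onz("side",s(p),.1) for p in((137,289),(298,310))];print("edge side",Es,(Es[0]+Es[1])/2)
d=[onz("top",t(p),.035) for p in((72,118),(62,295))];print("tray far wall",d)
d=[onz("top",t(p),.035) for p in((272,130),(262,295))];print("tray near",d)
# toolbox height
for bt,tp in(((225,288),(215,45)),((685,345),(707,60))):
    b=onz("side",s(bt),0);o,q=ray("side",s(tp))
    k=np.dot(b[:2]-o[:2],q[:2])/np.dot(q[:2],q[:2]);print("box",b,(o+k*q))
print([onz("top",p,.2) for p in((425,93),(475,93),(485,278),(405,270))])
print("lamp head",[onz("top",p,.35) for p in((270,55),(305,62))])
from scipy.spatial.transform import Rotation as R
print(R.from_quat(r.read_state()["eef_rot"]).as_matrix())
E
```

```text
blue [0.4351 0.2323 0.008 ]
0.056991163720735025 -67.40426121641852
0.056149998526607924 -68.78243222236445
0.04202636412111295 -154.3641211643127
0.04333940369873004 -155.5908224877205
edge top [array([0.6635, 0.3025, 0.1   ]), array([0.5542, 0.3062, 0.1   ])] [0.6089 0.3044 0.1   ] 0.10934907536036928
edge side [array([0.6616, 0.3078, 0.1   ]), array([0.5531, 0.3071, 0.1   ])] [0.6074 0.3074 0.1   ]
tray far wall [array([0.6686, 0.4291, 0.035 ]), array([0.5568, 0.4314, 0.035 ])]
tray near [array([0.6627, 0.3058, 0.035 ]), array([0.5584, 0.311 , 0.035 ])]
box [0.6988 0.085  0.    ] [0.6975 0.0844 0.2002]
box [0.3319 0.0795 0.    ] [0.3382 0.0799 0.215 ]
[array([0.6939, 0.1094, 0.2   ]), array([0.6961, 0.0106, 0.2   ]), array([0.3423, 0.0145, 0.2   ]), array([0.3558, 0.1586, 0.2   ])]
lamp head [array([0.684 , 0.3936, 0.35  ]), array([0.6731, 0.3388, 0.35  ])]
[[ 0.901   0.4339  0.0001]
 [ 0.4339 -0.901  -0.0001]
 [ 0.      0.0001 -1.    ]]
```

arm_command(xyz=[[0.018,0.025,0.018],[0.037,0.05,0.036],[0.056,0.076,0.054],[0.075,0.102,0.072],[0.093,0.127,0.09],[0.112,0.152,0.108],[0.13,0.178,0.125],[0.149,0.203,0.14],[0.16,0.237,0.14],[0.172,0.271,0.14],[0.183,0.306,0.14],[0.194,0.34,0.14],[0.206,0.374,0.14],[0.217,0.409,0.14],[0.229,0.443,0.14],[0.229,0.483,0.14],[0.229,0.523,0.14],[0.229,0.563,0.14],[0.229,0.603,0.14],[0.229,0.643,0.14]], rot=[[0,0,0.06],[0,0,0.12],[0,0,0.18],[0,0,0.24],[0,0,0.3],[0,0,0.36],[0,0,0.42],[0,0,0.48],[0,0,0.54],[0,0,0.6],[0,0,0.66],[0,0,0.72],[0,0,0.78],[0,0,0.84],[0,0,0.9],[0,0,0.96],[0,0,1.02],[0,0,1.08],[0,0,1.14],[0,0,1.2]], grip=1)

```text
time: 2.57
ee_pos: [0.4998, 0.0818, 0.3629]
eef_rot: [0.678, 0.735, 0.0, 0.0]
ft_force: [0.9, 0.2, -0.7]
width: 0.0869
grip_force: 0.0
```

```bash
python3 - <<'E'
from h import *
np.set_printoptions(precision=4,suppress=True)
def tri(a,b):
    (o1,d1),(o2,d2)=ray("top",a),ray("side",b)
    A=np.c_[d1,-d2];k=np.linalg.lstsq(A,o2-o1,rcond=None)[0]
    p,q=o1+k[0]*d1,o2+k[1]*d2
    return (p+q)/2,np.linalg.norm(p-q)
print(tri((286,58),(165,130)),tri((305,62),(188,125)),tri((268,52),(140,132)))
s=r.read_state();print(s["time"],s["joint_positions"])
E
```

```text
(array([0.7585, 0.3825, 0.2209]), np.float64(0.01509797591018837)) (array([0.7443, 0.3435, 0.2222]), np.float64(0.0037889427677890958)) (array([0.7735, 0.4197, 0.2249]), np.float64(0.025681669145968453))
2.5667 [ 0.4015  0.0755 -0.6896  1.4912  0.0486  1.5912 -0.2049]
```

arm_command(xyz=[[-0.013,0.03,0],[-0.026,0.06,0],[-0.039,0.09,0],[-0.052,0.12,0],[-0.065,0.152,0],[-0.065,0.152,-0.035],[-0.065,0.152,-0.07],[-0.065,0.152,-0.105],[-0.065,0.152,-0.14],[-0.065,0.152,-0.175],[-0.065,0.152,-0.21],[-0.065,0.152,-0.245],[-0.065,0.152,-0.28],[-0.065,0.152,-0.31],[-0.065,0.152,-0.32],[-0.065,0.152,-0.32],[-0.065,0.152,-0.32]], rot=[[0,0,0.06],[0,0,0.12],[0,0,0.18],[0,0,0.24],[0,0,0.31],[0,0,0.31],[0,0,0.31],[0,0,0.31],[0,0,0.31],[0,0,0.31],[0,0,0.31],[0,0,0.31],[0,0,0.31],[0,0,0.31],[0,0,0.31],[0,0,0.31],[0,0,0.31]])

```text
time: 3.98
ee_pos: [0.4356, 0.2324, 0.0436]
eef_rot: [0.557, 0.83, 0.0, -0.0]
ft_force: [0.6, 0.7, -0.3]
width: 0.087
grip_force: 0.0
```

```bash
python3 - <<'E'
from h import *
im=save("side","s1")[180:290,300:450];cv2.imwrite("pics/s1c.png",cv2.resize(im[:,:,::-1],None,fx=5,fy=5,interpolation=cv2.INTER_CUBIC))
s=r.read_state();print(s["time"],s["ee_pos"],s["joint_positions"])
E
```

```text
4.0333 [0.43620659 0.23262352 0.04433139] [ 0.13176292  0.33811697 -0.80137966  1.95883987  0.29530507  0.96144555
 -0.42416937]
```

View pics/s1c.png

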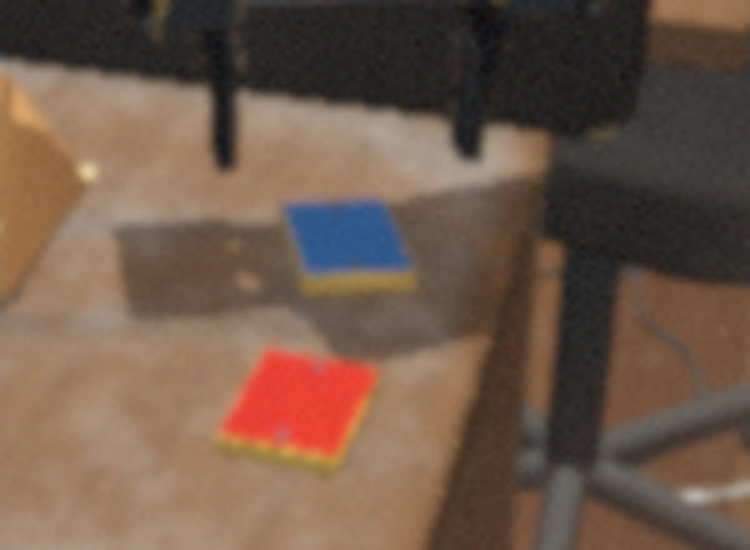

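The fingers straddle the blue plate symmetrically (fingertips at crop columns 223 and 467, plate centre at 348). Now I lower and close.

arm_command(xyz=[[0,0,-0.015],[0,0,-0.03],[0,0,-0.038],[0,0,-0.041],[0,0,-0.041],[0,0,-0.041]], rot=[[0,0,0],[0,0,0],[0,0,0],[0,0,0],[0,0,0],[0,0,0]])

```text
time: 4.53
ee_pos: [0.4358, 0.2323, 0.0026]
eef_rot: [0.558, 0.83, 0.001, 0.0]
ft_force: [0.6, -0.5, 0.1]
width: 0.0872
grip_force: 0.0
```

arm_command(xyz=[[0,0,0],[0,0,0],[0,0,0],[0,0,0],[0,0,0],[0,0,0],[0,0,0],[0,0,0],[0,0,0],[0,0,0]], rot=[[0,0,0],[0,0,0],[0,0,0],[0,0,0],[0,0,0],[0,0,0],[0,0,0],[0,0,0],[0,0,0],[0,0,0]], grip=0.3, squeeze=30)

```text
time: 5.37
ee_pos: [0.4351, 0.2319, 0.0016]
eef_rot: [0.558, 0.83, -0.0, -0.0]
ft_force: [-0.0, -0.5, 0.7]
width: 0.0438
grip_force: 30.0
```

arm_command(xyz=[[0,0,0.015],[0,0,0.045],[0,0,0.08],[0,0,0.115],[0,0,0.145],[0.012,0.006,0.16],[0.036,0.019,0.16],[0.06,0.032,0.16],[0.085,0.045,0.16],[0.11,0.058,0.16],[0.135,0.071,0.16],[0.158,0.083,0.155],[0.168,0.088,0.14],[0.171,0.09,0.128],[0.171,0.09,0.118],[0.171,0.09,0.115],[0.171,0.09,0.115],[0.171,0.09,0.115],[0.171,0.09,0.115]], rot=[[0,0,0],[0,0,0],[0,0,0],[0,0,0],[0,0,0],[0,0,-0.06],[0,0,-0.12],[0,0,-0.18],[0,0,-0.24],[0,0,-0.3],[0,0,-0.36],[0,0,-0.39],[0,0,-0.41],[0,0,-0.41],[0,0,-0.41],[0,0,-0.41],[0,0,-0.41],[0,0,-0.41],[0,0,-0.41]])

```text
time: 6.95
ee_pos: [0.6063, 0.3217, 0.1178]
eef_rot: [0.715, 0.699, 0.001, 0.0]
ft_force: [-0.2, -0.4, -1.1]
width: 0.0432
grip_force: 30.0
```

```bash
python3 - <<'E'
from h import *
np.set_printoptions(precision=4,suppress=True)
im=save("side","s2")[110:280,200:370];cv2.imwrite("pics/s2c.png",cv2.resize(im[:,:,::-1],None,fx=3.5,fy=3.5,interpolation=cv2.INTER_CUBIC))
for l in("blue_plate","ramp_edge"): print(l,[(round(d["conf"],2),w("side",d["at"])) for d in r.spot_point(l,"side")[:3]])
s=r.read_state();print(s["time"],s["ee_pos"],s["joint_positions"],s["width"],s["ft_force"])
E
```

```text
blue_plate [(0.6, array([0.606 , 0.322 , 0.1158]))]
ramp_edge [(0.87, array([0.6113, 0.3055, 0.1016]))]
7.1 [0.6064 0.3218 0.1175] [-0.0951  0.6291 -0.6819  1.3758  0.3988  1.2739 -0.8203] 0.04342440973275242 [-0.8172 -0.2581 -1.4264]
```

View pics/s2c.png

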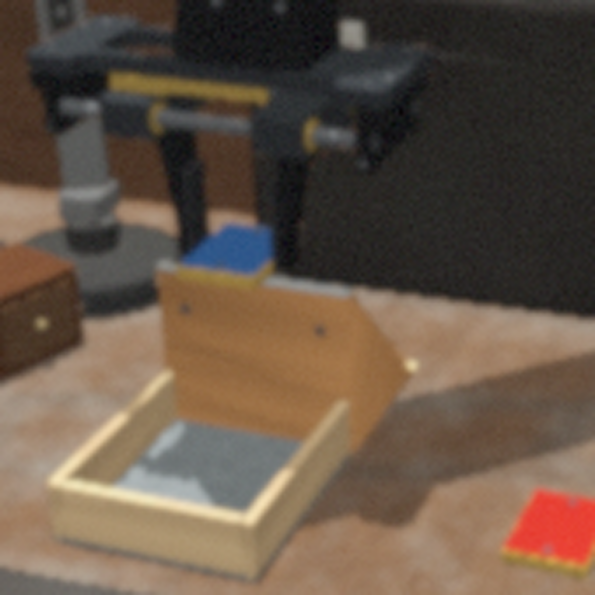

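The plate is held level above the steel edge (crop ~(230,255)), and the network puts its middle 16.5 mm past the edge and about 14 mm above it. I let go here.

arm_command(xyz=[[0,0,0],[0,0,0],[0,0,0],[0,0,0],[0,0,0],[0,0,0],[0,0,0],[0,0,0],[0,0,0],[0,0,0],[0,0,0],[0,0,0]], rot=[[0,0,0],[0,0,0],[0,0,0],[0,0,0],[0,0,0],[0,0,0],[0,0,0],[0,0,0],[0,0,0],[0,0,0],[0,0,0],[0,0,0]], grip=1)

```text
time: 8.1
ee_pos: [0.6062, 0.3219, 0.1166]
eef_rot: [0.715, 0.699, 0.0, 0.0]
ft_force: [-0.0, 1.3, -0.4]
width: 0.087
grip_force: 0.0
```

arm_command(xyz=[[0,0,0.025],[0,0,0.06],[0,0,0.095],[0,0,0.125],[0,0,0.14],[0,0,0.14],[-0.03,-0.02,0.14],[-0.06,-0.04,0.14],[-0.09,-0.06,0.14],[-0.12,-0.08,0.14],[-0.12,-0.08,0.14],[-0.12,-0.08,0.14]], rot=[[0,0,0],[0,0,0],[0,0,0],[0,0,0],[0,0,0],[0,0,0],[0,0,0],[0,0,0],[0,0,0],[0,0,0],[0,0,0],[0,0,0]])

```text
time: 9.1
ee_pos: [0.4852, 0.2404, 0.2563]
eef_rot: [0.715, 0.699, -0.001, 0.001]
ft_force: [0.5, 0.1, -0.3]
width: 0.0869
grip_force: 0.0
```

```bash
python3 - <<'E'
from h import *
np.set_printoptions(precision=4,suppress=True)
im=save("side","s3")[110:280,200:370];cv2.imwrite("pics/s3c.png",cv2.resize(im[:,:,::-1],None,fx=3.5,fy=3.5,interpolation=cv2.INTER_CUBIC))
for l in("blue_plate","red_plate"): print(l,[(round(d["conf"],2),w("side",d["at"])) for d in r.spot_point(l,"side")[:3]])
s=r.read_state();print(s["time"],s["ee_pos"],s["ft_force"])
E
```

```text
blue_plate [(0.83, array([0.5951, 0.3649, 0.0168]))]
red_plate [(0.74, array([0.4227, 0.3545, 0.0019]))]
9.25 [0.4868 0.2422 0.2564] [ 0.6124 -0.7984 -0.8437]
```

View pics/s3c.png

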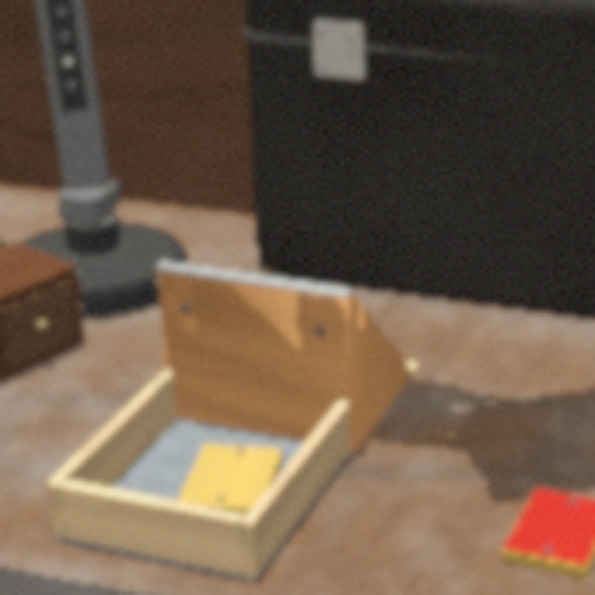

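The plate lies flat in the tray with bare brass up (crop ~(232,478)). The red plate hasn't moved and the arm is clear, so I hand the job in.

```bash
python3 -c "
from bench import r
print(r.close_job())"
```

```text
the job is handed in; nothing more can be done
None
```

The blue plate tumbled over the ramp edge and lies flat in the tray with its bare brass face up; the red plate is where it lay, and the job is handed in (no verdict was returned).

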